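# Set the goniometer arm to the flag and open the shutter

## Robot

A 6-joint arm with a two-finger parallel gripper is mounted at the origin on a cart in front of the work surface, level with it; the furniture and walls round the work are solid. World frame = base frame: x ahead of the robot, y to its left, z up, the work surface at z = 0. Lengths are in m, angles in rad, forces in N, time in s.
With the tool pointing down it reaches from about 0.425 to 0.95 m from the base axis. Payload 3.5 kg.
Tool frame: the origin (TCP) lies on the centre line of the jaws, within the pads' length; the fingertips stand 17 mm ahead of it and the grasp point (between the pads) lies 2 mm behind it; z points along the fingers, y is the line along which they close (so a half turn about z gives the same grasp; the last joint's range is limited). The gripper opens to 85 mm and grips with 20 to 120 N. Pads are 22 mm wide; open, the fingers measure 114 mm over their backs; the gripper's body (76 mm by 85 mm) begins 54 mm behind the grasp point. The pads swing forward as they close: fully open they stand 13 mm farther back than shut.
Start: joints at [-1.399, 0.286, 1.577, -0, 1.279, -0.15], TCP at [0.214, -0.64, 0.248] pointing down, gripper open.
Joint ranges: [-2.77, 2.77], [-0.9, 2.22], [0.21, 2.48], [-1.53, 4.67], [0.24, 2.81], [-2.84, 2.84]. Speed limits (rad/s): [2.79, 2.79, 3.14, 3.14, 3.14, 3.14].

## Interface

Orientations are given as a unit quaternion [x, y, z, w].
In Python, from plant import ctrl gives the robot as it stands. The module is installed in compiled form; this text tells all that it offers.
- The arm moves only by the tool drive_tool, never from a script. Its argument "moves" is a list of rows, each a list of 3 entries, a list of its own where there are three numbers: the turn, a rotation vector about the tool's x, y, z in rad, then the shift along the tool's x, y, z in m, then the finger opening in m, from 0 to 0.0854. A call has 1 to 5 rows; each row shifts and turns the commanded pose from where the row before left it, along the tool's axes as they then stand; what a row does not reach is not made up. A row lasts 1/8 s, in which the tool goes at most 62.5 mm and 10.7 degrees, less where a joint would pass 70% of its speed; a pose out of reach is approached as far as the arm can. A call with a gripper value outside its range is refused whole. The fingers move at their own pace and stop on an object; "grip_force" is the grip in N (left out, the last holds). Time passes only in rows, so rows that do not move let the fingers close. It gives the time, the measured TCP pose, the force, the opening and the grip force at its end, in the units of the state.
- ctrl.get_state(): the state, without advancing time (a new reading comes with each control period).
- ctrl.read_camera(name): name is "side" or "top"; returns a dict with "image" (384x512x3 uint8, red, green, blue), "fx", "fy", "cx", "cy" (pixels), "R" (3x3) and "t" (3): a world point X has camera coordinates R X + t. Camera axes: x right, y down, z forward; pixel columns grow to the right and rows downward; lengths in m; the calibration is good to about 2 mm. A picture is of the moment at which its call begins. There is no depth.
- ctrl.sign_off(): hands the job in; it is judged then, once.
The state is a dict: "time": time; "qpos": joint angles; "dq": joint speeds; "joint_efforts": joint torques, N m; "eef_pos": TCP position; "tcp_rot": TCP orientation; "contact_force": force on the tool from outside, world axes, zero at the start; "wrist_torque": the same for the moment, N m; "opening": opening from 0.0 (shut) to 1.0 (fully open); "finger_force": force on a finger pad.
Only numpy, scipy, OpenCV 4.12 (cv2) and the standard library are available. Lean on these libraries where they do the work, as an engineer would, in place of code of your own. Each camera call takes 0.05 s, during which the arm holds its last target. There are 200 camera calls.

## Task

On the round optical goniometer, push the blue detector arm round with a fingertip until its black pointer lines up with the red flag on the rim, and leave it there. Then push the orange shutter lever on the light source all the way back to its stop, so that the shutter stands open. Only push, never pinch either of them; leave the flag and the loose things around where they are.

Things in the scene. Friction and masses are not known exactly. Their poses are not given: they have to be found in the camera images.
- goniometer: Grey round plate with a white scale, 300 mm across, 12 mm thick, fixed to the bench; origin at the centre of its underside, z up. A glass plate stands on a small table at its centre, up to 76 mm high, within 25 mm of the centre. The light source is a fixed black housing, x -18..18 mm, y 102..172 mm, up to 88 mm high; its snout (28 mm across, axis 60 mm high) reaches inward to y 78 mm.
- plate_center (a point): Centre of the plate's top face, 12 mm above the bench; the vertical axis of the detector arm and of the flag passes through it. Away from the plate, at the right of the bench (world y below about -0.38, x 0.38 to 0.65), stand a yellow case 135 mm high and a tripod 200 mm high: come in from the middle of the bench
- detector (a joint): Angle of the detector arm about the vertical axis through the plate's centre, 0 (arm along the goniometer's -x) to 1.75 rad; it grows counter-clockwise seen from above (-x towards -y). Stiff: stays where it is left; turning it takes about 1 N at the post
- detector_post (a point): Centre of the upright detector block on the arm, 118 mm from the axis, 50 mm above the bench. The block with its grip plates is 22 mm wide across the arm, 26 mm along it, and spans heights 24 to 76 mm. A thin black grip plate covers each of its two side faces; push on one of them only (touching both at once counts as pinching). The arm's bar below it is 16 mm wide, 16 to 24 mm above the bench
- pointer_tip (a point): Tip of the arm's black pointer, 150 mm from the axis, 18 mm above the bench
- flag (a joint): Angle of the red flag about the same axis, counted as joint detector: pointer and flag are lined up when the two values are equal. It must not be moved (it sits stiffly on the rim)
- flag_mark (a point): Inner end of the red flag, 150 mm from the axis, 18 mm above the bench: where the pointer tip must come. The flag is 12 mm wide, lies 152 to 166 mm from the axis and is up to 31 mm high
- shutter (a joint): Angle of the shutter and its lever about the upright pin lever_pivot: 0 closed (lever along the goniometer's -x), 1.3 rad fully open at its stop; it grows clockwise seen from above (-x towards +y). Stays where it is left; turning it takes about 0.5 N at the handle
- lever_pivot (a point): Middle of the shutter's upright hinge pin, at x -22 mm, y 75.5 mm of the goniometer, 60 mm above the bench
- lever_handle (a point): Centre of the upright orange handle at the lever's end, 60 mm from the pin, 62 mm above the bench. It is 14 mm wide across the lever, 18 mm along it, and spans heights 42 to 82 mm; a thin grip plate covers each of its two side faces; push on one only. Nothing lies below it but the plate or the bench. Beyond the pin the lever carries a dark vane 39 mm long, which swings inward from the snout as it opens
- weight_100: Loose bystander: 100 g brass weight, 29 mm wide, 34 mm high; origin at the centre of its underside. Leave alone
- rubber_stopper: Loose bystander: dark red rubber stopper, 32 mm wide, 28 mm high; origin at the centre of its underside. Leave alone
- bar_magnet: Loose bystander: red and green bar magnet, 16x80x10 mm, lying; origin at the centre of its underside. Leave alone
- conical_flask: Loose bystander: clear conical flask, 82 mm wide, 135 mm high; origin at the centre of its underside. Leave alone
- tape_roll: Loose bystander: roll of clear tape lying flat, 66 mm wide, 19 mm high; origin at the centre of its underside. Leave alone

How it is judged:
On the way, in this order (a step that is already met when the one before it is completed fails the run):
1. the detector arm's pointer rests at the red flag, within 10 mm (horizontal distance between pointer_tip and flag_mark below 0.01 m and velocity of joint detector between -0.1 and 0.1 rad/s), for 0.3 s.
2. the shutter is pushed open to its stop (over 1.15 rad) (value of joint shutter above 1.15 rad), for 0.2 s.
At the end, for the whole second after the job is handed in: The pointer tip is within 10 mm (about 4 degrees) of the flag's mark and the shutter stands open beyond 1.15 rad (stop at 1.3); the arm was set first (horizontal distance between pointer_tip and flag_mark below 0.01 m and value of joint shutter above 1.15 rad); the robot touches nothing.
It fails at once if the detector block is pinched (both its grip plates pressed by the fingers) (contact force between the fingers and detector_c5 above 0.5 N and contact force between the fingers and detector_c6 above 0.5 N).
It fails at once if the lever handle is pinched (both its grip plates pressed by the fingers) (contact force between the fingers and shutter_c4 above 0.5 N and contact force between the fingers and shutter_c5 above 0.5 N).
It fails at once if the flag is moved by more than 6 mm (distance of flag_mark from where it was at the start of the episode above 0.006 m).
It fails at once if a loose bystander is moved or lifted by more than 20 mm (distance of any of weight_100, rubber_stopper, bar_magnet, conical_flask, tape_roll from where it was at the start of the episode above 0.02 m).
It also fails if it takes over 54 s, if anything falls off the work surface, if the arm or the gripper's body presses on something with over 40 N, if the wrist force passes 120 N, or if a joint passes its speed limit or range.

## Working session

There is one attempt and no reset: what is moved stays moved. The work goes in short steps, Python scripts to look and compute and a tool call to move; the robot and the scene stay as the last step left them, time stands still between calls to the robot, and variables do not carry over. Pictures are saved under pics/ and viewed, at most 10 in all, crops included, and the job is handed in when it is done.

Besides the shell and the picture viewer there is one more tool, called after ">>>" as name(argument=value, ...) on one line, values as JSON. drive_tool: Moves the arm, as the interface text tells. Its arguments: {"type":"object","properties":{"moves":{"type":"array","items":{"type":"array"}},"grip_force":{"type":"number"}},"required":["moves"]}

```bash
mkdir -p pics; cat > h.py <<'E'
import numpy as np, cv2
from plant import ctrl
def snap(n,f):
    c=ctrl.read_camera(n); cv2.imwrite(f,cv2.cvtColor(c["image"],cv2.COLOR_RGB2BGR)); return c
def ray(c,u,v,z):
    R=np.array(c["R"]);t=np.array(c["t"]);o=-R.T@t
    d=R.T@np.array([(u-c["cx"])/c["fx"],(v-c["cy"])/c["fy"],1]); return o+d*(z-o[2])/d[2]
def proj(c,X):
    p=np.array(c["R"])@np.array(X)+np.array(c["t"]); return c["fx"]*p[0]/p[2]+c["cx"],c["fy"]*p[1]/p[2]+c["cy"]
E
python3 - <<'E'
from h import *
for n in("top","side"):
    c=snap(n,f"pics/{n}0.png"); print(n,c["fx"],c["cx"],c["cy"],np.round(c["R"],3).tolist(),np.round(c["t"],3))
s=ctrl.get_state();print(s["time"],s["eef_pos"],s["tcp_rot"],s["opening"])
E
```

```text
top 494.7518932989436 255.07950021194856 198.03238017466475 [[0.025, -0.999, 0.026], [-0.988, -0.029, -0.152], [0.152, -0.022, -0.988]] [-0.033  0.503  1.376]
side 412.1939955009962 256.66402186891355 192.93195194618644 [[-0.999, 0.037, 0.011], [0.016, 0.66, -0.751], [-0.035, -0.75, -0.66]] [0.507 0.064 1.2  ]
0.1 [ 0.21340418 -0.63977347  0.24704325] [ 9.87082137e-01  1.60211206e-01 -8.80606207e-06 -1.10611844e-03] 0.9989847767422526
```

View pics/top0.png

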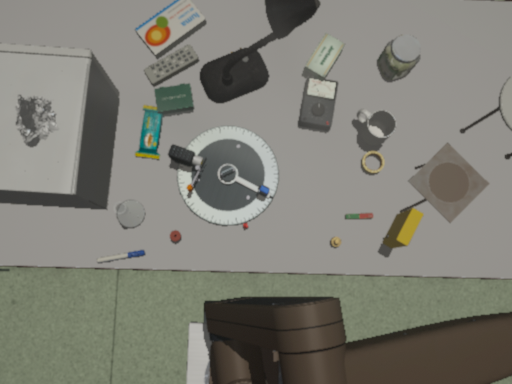

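View pics/side0.png

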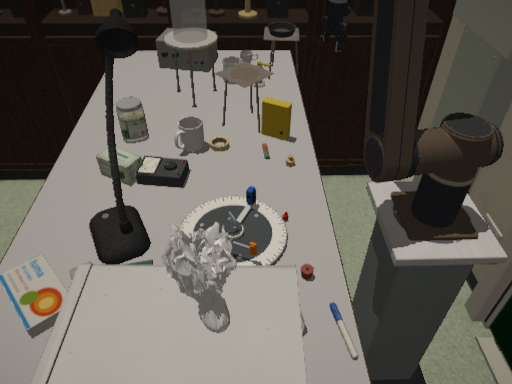

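Top view: plate centre near (228,175), blue detector near (264,190), red flag near (246,226), orange handle near (190,187), black housing near (183,156). I'll fit the plate and colours and take an enlarged crop.

```bash
python3 - <<'E'
from h import *
c=ctrl.read_camera("top"); im=c["image"]; hsv=cv2.cvtColor(im,cv2.COLOR_RGB2HSV)
x0,y0,x1,y1=165,115,295,240
def cen(m):
    m=m.astype(np.uint8); m[:y0]=0;m[y1:]=0;m[:,:x0]=0;m[:,x1:]=0
    n,l,s,k=cv2.connectedComponentsWithStats(m); return [(k[i].round(1).tolist(),int(s[i][4])) for i in range(1,n) if s[i][4]>4]
H,S,V=[hsv[...,i] for i in range(3)]
for n,m in(("blue",(H>105)&(H<130)&(S>150)),("red",((H<5)|(H>172))&(S>150)&(V>90)),("orange",(H>5)&(H<18)&(S>170)&(V>120)),):
    print(n,cen(m))
cr=cv2.resize(im[y0:y1,x0:x1],None,fx=4.6,fy=4.6,interpolation=cv2.INTER_CUBIC)
cv2.imwrite("pics/crop.png",cr[...,::-1])
E
```

```text
blue [([262.2, 189.2], 8)]
red [([244.9, 225.1], 8)]
orange [([189.4, 186.9], 14)]
```

View pics/crop.png

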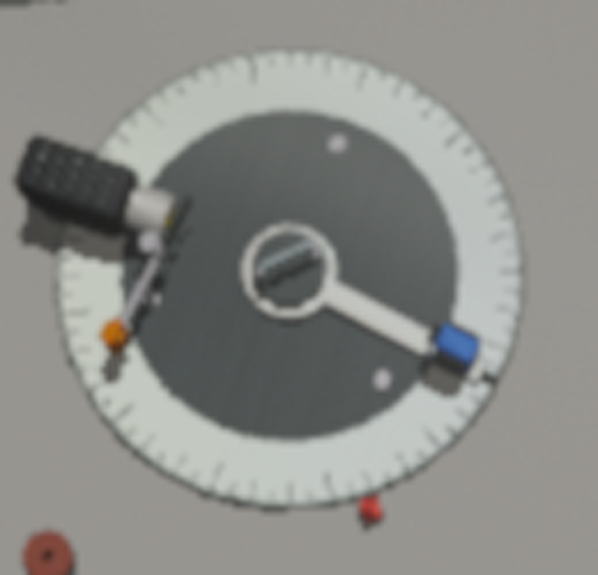

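The crop shows plate ellipse x 55..523, y 52..508, pointer tip (490,380), blue block top (458,343), flag (370,510), orange handle top (114,333), hinge pin (150,240), and housing top (77,180).

```bash
python3 - <<'E'
from h import *
from scipy.optimize import least_squares
c=ctrl.read_camera("top")
P=lambda x,y,z: ray(c,165+(x-2.3)/4.6+.5-.5,115+(y-2.3)/4.6,z)
a=np.linspace(0,2*np.pi,200)
def ext(p):
    uv=np.array([proj(c,[p[0]+.15*np.cos(t),p[1]+.15*np.sin(t),.012]) for t in a])
    uv=(uv-[165,115])*4.6+2.3
    return [uv[:,0].min()-56,uv[:,0].max()-523,uv[:,1].min()-52,uv[:,1].max()-507]
r=least_squares(ext,[.55,-.1],x_scale=.01,diff_step=1e-3); C=r.x; print("C",C,r.fun)
for n,x,y,z in(("tip",490,380,.018),("blue",458,343,.076),("flag",370,511,.028),("handle",114,333,.082),("pin",150,240,.075),("housing",77,170,.088)):
    p=P(x,y,z)[:2]; d=p-C; print(n,p.round(4),"r",np.hypot(*d).round(4),"deg",np.degrees(np.arctan2(d[1],d[0])).round(1))
b=P(77,170,.088)[:2]-C
E
```

```text
C [0.57496653 0.06225843] [-2.19162495  2.23457255 -3.69438195  3.40101615]
tip [ 0.5106 -0.0662] r 0.1437 deg -116.6
blue [ 0.5236 -0.0432] r 0.1173 deg -116.0
flag [0.4245 0.0072] r 0.1602 deg -159.9
handle [0.5225 0.1645] r 0.1149 deg 117.2
pin [0.5818 0.146 ] r 0.0841 deg 85.3
housing [0.621  0.1907] r 0.1364 deg 70.3
```

>>> drive_tool(moves=[[[0, 0, 0], [0.04, -0.046, 0], 0], [[0, 0, 0], [0.04, -0.046, 0], 0], [[0, 0, 0], [0.04, -0.046, 0], 0], [[0, 0, 0], [0.04, -0.046, 0], 0], [[0, 0, 0], [0.04, -0.046, 0], 0]], grip_force=20)

```text
time: 0.82
eef_pos: [0.3309, -0.3569, 0.2482]
tcp_rot: [0.987, 0.16, 0.0, 0.0]
contact_force: [0.1, 0.4, 0.3]
opening: -0.001
finger_force: 0.0
```

>>> drive_tool(moves=[[[0, 0, 0], [0.052, -0.034, 0], 0], [[0, 0, 0], [0.052, -0.034, 0], 0], [[0, 0, 0], [0.052, -0.034, 0], 0], [[0, 0, 0], [0.052, -0.034, 0], 0], [[0, 0, 0], [0.052, -0.034, 0], 0]])

```text
time: 1.45
eef_pos: [0.5243, -0.1135, 0.2485]
tcp_rot: [0.987, 0.16, 0.0, 0.0]
contact_force: [1.0, -1.0, -0.6]
opening: -0.002
finger_force: 0.0
```

>>> drive_tool(moves=[[[0, 0, 0], [0.052, -0.034, 0], 0], [[0, 0, -0.18], [0, 0, 0.02], 0], [[0, 0, -0.18], [0, 0, 0.02], 0], [[0, 0, -0.18], [0, 0, 0.02], 0], [[0, 0, -0.18], [0, 0, 0.02], 0]])

```text
time: 2.08
eef_pos: [0.5618, -0.0665, 0.1675]
tcp_rot: [0.866, 0.5, -0.0, -0.0]
contact_force: [-0.3, -0.1, -0.0]
opening: -0.001
finger_force: 0.0
```

```bash
python3 - <<'E'
from h import *
c=ctrl.read_camera("top"); im=c["image"]; y0,y1,x0,x1=115,240,165,320
cv2.imwrite("pics/c1.png",cv2.resize(im[y0:y1,x0:x1],None,fx=4.6,fy=4.6,interpolation=cv2.INTER_CUBIC)[...,::-1])
E
```

```text
(no output)
```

View pics/c1.png

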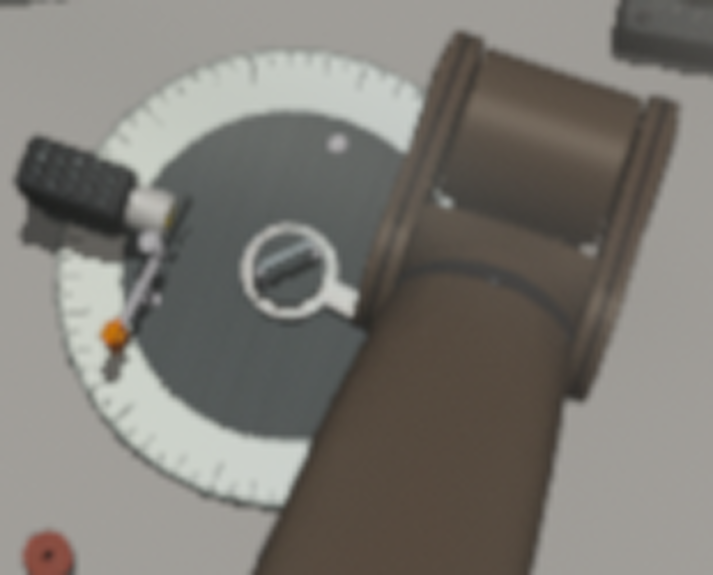

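The arm hides the detector from above. The computed gap to the block is about 19 mm, so I'll descend and check with the side camera.

>>> drive_tool(moves=[[[0, 0, 0], [0, 0, 0.04], 0], [[0, 0, 0], [0, 0, 0.04], 0], [[0, 0, -0.07], [0, 0, 0.034], 0], [[0, 0, 0], [0, 0, 0], 0]])

```text
time: 2.62
eef_pos: [0.5595, -0.066, 0.0515]
tcp_rot: [0.85, 0.527, -0.002, -0.003]
contact_force: [0.3, -0.1, 0.1]
opening: 0.003
finger_force: 0.0
```

```bash
python3 - <<'E'
from h import *
c=ctrl.read_camera("side"); im=c["image"]
y0,y1,x0,x1=165,285,165,320
cv2.imwrite("pics/s1.png",cv2.resize(im[y0:y1,x0:x1],None,fx=5,fy=5,interpolation=cv2.INTER_CUBIC)[...,::-1])
for p in([.575,.0623,.012],[.4245,.0072,.02],[.5236,-.0432,.076]): print((np.array(proj(c,p))-[x0,y0])*5)
E
```

```text
[339.21579514 331.60360856]
[605.64526534 245.70410777]
[428.49044449 115.38470531]
```

View pics/s1.png

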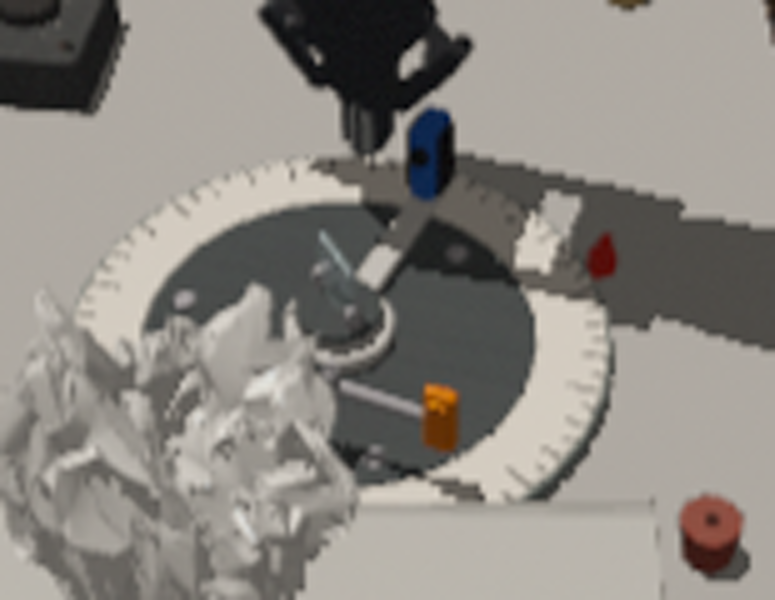

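Side crop: fingertips (365,150) stand left of the blue block (430,155), and the flag is at (603,255). Starting the push.

>>> drive_tool(moves=[[[0, 0, 0], [0, -0.018, 0], 0], [[0, 0, 0.1], [-0.0025, -0.0123, 0], 0], [[0, 0, 0.1], [-0.0025, -0.0123, 0], 0], [[0, 0, 0.1], [-0.0025, -0.0123, 0], 0], [[0, 0, 0.1], [-0.0025, -0.0123, 0], 0]])

```text
time: 3.3
eef_pos: [0.5021, -0.0394, 0.0574]
tcp_rot: [0.938, 0.346, 0.003, 0.002]
contact_force: [0.5, -0.8, -0.3]
opening: -0.001
finger_force: 0.4
```

```bash
cat > g.py <<'E'
from h import *
import sys
c=ctrl.read_camera("side"); im=c["image"]
y0,y1,x0,x1=165,285,165,320
cv2.imwrite(sys.argv[1],cv2.resize(im[y0:y1,x0:x1],None,fx=5,fy=5,interpolation=cv2.INTER_CUBIC)[...,::-1])
C=np.array([.575,.0623])
s=ctrl.get_state();p=np.array(s["eef_pos"][:2])-C;q=s["tcp_rot"];th=2*np.degrees(np.arctan2(q[1],q[0]))
print("r",np.hypot(*p),"ang",np.degrees(np.arctan2(p[1],p[0]))%360,"toolx",th)
def at(deg,r,z): a=np.radians(deg); return (np.array(proj(c,[C[0]+r*np.cos(a),C[1]+r*np.sin(a),z]))-[x0,y0])*5
for d in (200,204,208,212,216,220,224): print(d,"block top",at(d,.118,.076).round(),"tip",at(d,.15,.018).round())
E
python3 g.py pics/s2.png
```

```text
r 0.12533845598602125 ang 233.53035705819778 toolx 40.3756632036713
200 block top [541. 192.] tip [589. 253.]
204 block top [535. 183.] tip [581. 241.]
208 block top [527. 173.] tip [572. 230.]
212 block top [519. 165.] tip [561. 219.]
216 block top [510. 157.] tip [550. 209.]
220 block top [500. 149.] tip [538. 200.]
224 block top [490. 142.] tip [525. 191.]
```

View pics/s2.png

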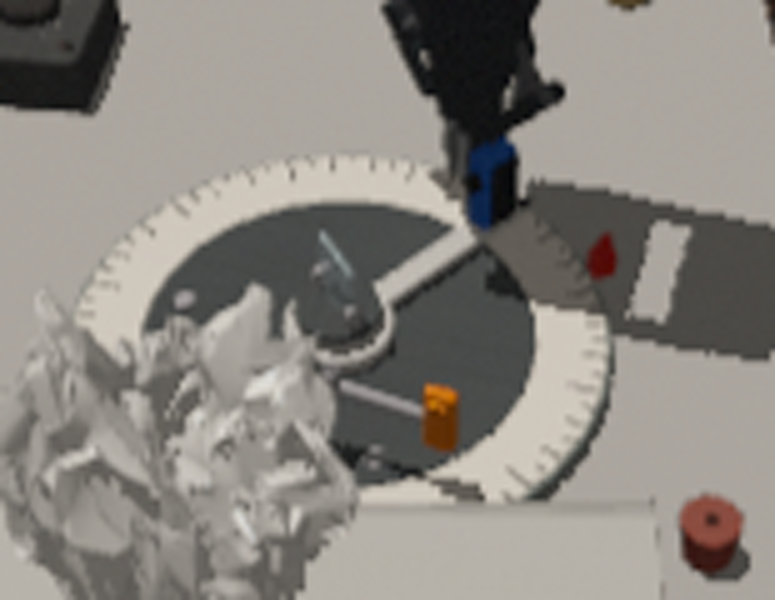

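Block top near (493,145), so the arm is at about 222°, still touching; the flag is at about 199°. Pushing 0.28 rad more and then refining.

>>> drive_tool(moves=[[[0, 0, 0.1], [-0.0025, -0.0123, 0], 0], [[0, 0, 0.1], [-0.0025, -0.0123, 0], 0], [[0, 0, 0.08], [-0.002, -0.0098, 0], 0], [[0, 0, 0], [0, 0, 0], 0]])

```text
time: 3.85
eef_pos: [0.4757, -0.0151, 0.0562]
tcp_rot: [0.977, 0.215, 0.002, 0.001]
contact_force: [-0.3, -0.8, -0.5]
opening: -0.001
finger_force: 0.0
```

```bash
python3 g.py pics/s3.png; python3 - <<'E'
from h import *
from scipy.optimize import least_squares
def red(im,b):
    h=cv2.cvtColor(im,cv2.COLOR_RGB2HSV);H,S,V=[h[...,i] for i in range(3)]
    m=(((H<6)|(H>170))&(S>130)&(V>60)); y,x=np.nonzero(m[b[1]:b[3],b[0]:b[2]]); print(len(x)); return x.mean()+b[0],y.mean()+b[1]
s=ctrl.read_camera("side"); ss=red(s["image"],(278,205,295,225)); t=ctrl.read_camera("top")
tt=red(cv2.imread("pics/top0.png")[...,::-1].copy(),(235,215,255,235)); C=np.array([.575,.0623])
f=lambda p:np.r_[np.array(proj(s,p))-ss,np.array(proj(t,p))-tt]
r=least_squares(f,[.42,.0,.02],x_scale=.01); d=r.x[:2]-C; print(ss,tt,r.x,r.fun,np.hypot(*d),np.degrees(np.arctan2(d[1],d[0]))%360)
E
```

```text
r 0.1259778168944761 ang 218.01107068447095 toolx 24.83234215180931
200 block top [541. 192.] tip [589. 253.]
204 block top [535. 183.] tip [581. 241.]
208 block top [527. 173.] tip [572. 230.]
212 block top [519. 165.] tip [561. 219.]
216 block top [510. 157.] tip [550. 209.]
220 block top [500. 149.] tip [538. 200.]
224 block top [490. 142.] tip [525. 191.]
34
14
(np.float64(285.0882352941176), np.float64(216.2058823529412)) (np.float64(245.14285714285714), np.float64(225.07142857142858)) [0.42727803 0.00666375 0.01145807] [-0.12485372 -0.02702966 -0.03397966  0.12537154] 0.15785174368156885 200.63778485100707
```

View pics/s3.png

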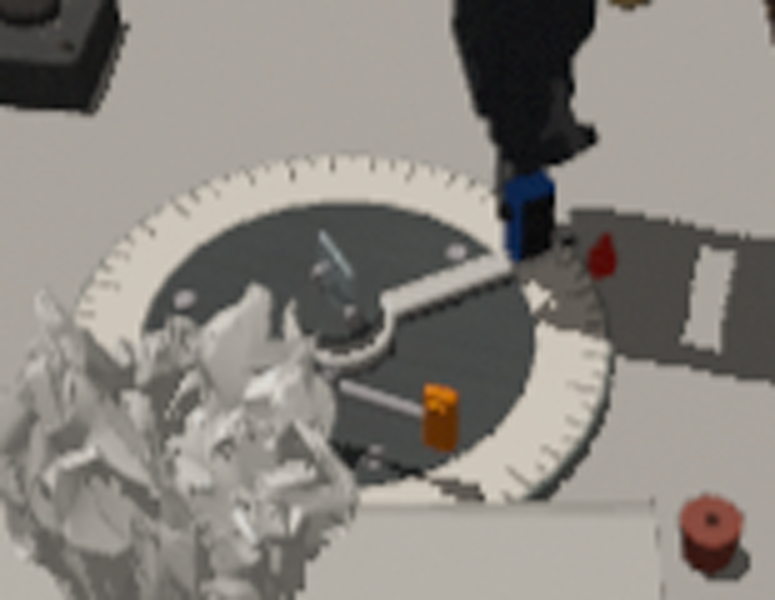

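Block top (529,180), pointer tip near (568,238), so the arm is at about 206°. The flag triangulates to 200.6°, leaving about 5.5°.

>>> drive_tool(moves=[[[0, 0, 0.05], [-0.001, -0.006, 0], 0], [[0, 0, 0.045], [-0.001, -0.0055, 0], 0], [[0, 0, 0], [0, 0, 0], 0], [[0, 0, 0], [0, 0, 0], 0], [[0, 0, 0], [0, 0, 0], 0]])

```text
time: 4.62
eef_pos: [0.4682, -0.0054, 0.0543]
tcp_rot: [0.986, 0.168, -0.0, -0.0]
contact_force: [-0.6, 0.1, -0.5]
opening: -0.0
finger_force: 0.0
```

```bash
python3 g.py pics/s4.png|head -2
```

```text
r 0.12647278846866233 ang 212.35402317217319 toolx 19.306208042676914
200 block top [541. 192.] tip [589. 253.]
```

View pics/s4.png

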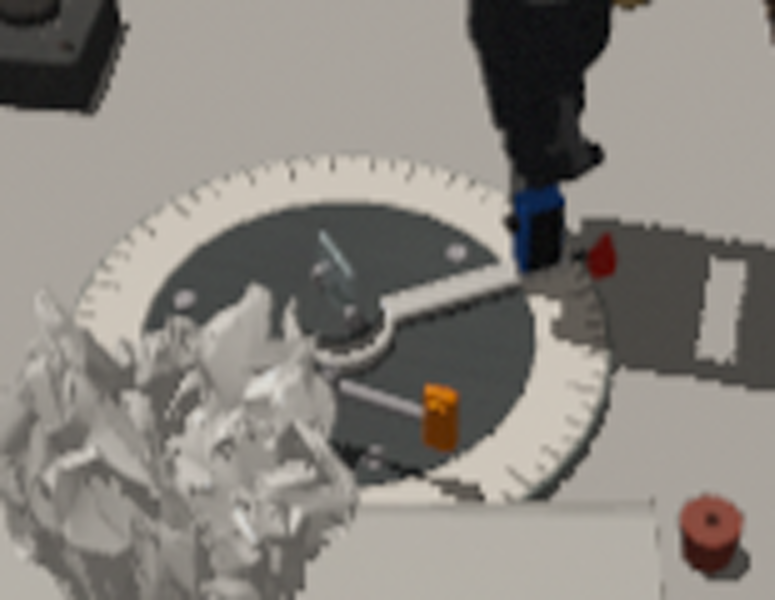

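Block top (540,193), pointer tip (583,255) points straight at the flag (603,257), so it is lined up. Backing off, lifting, and moving to the lever.

>>> drive_tool(moves=[[[0, 0, 0], [0, 0.02, 0], 0], [[0, 0, 0], [0, 0, -0.05], 0], [[0, 0, 0], [0, 0, -0.05], 0], [[0, 0, 0], [0.0285, -0.0445, 0], 0], [[0, 0, 0], [0.0285, -0.0445, 0], 0]])

```text
time: 5.3
eef_pos: [0.5009, 0.0782, 0.156]
tcp_rot: [0.986, 0.166, 0.002, 0.001]
contact_force: [0.4, -0.0, -0.1]
opening: -0.002
finger_force: 0.0
```

>>> drive_tool(moves=[[[0, 0, -0.1], [0.0285, -0.0445, 0], 0], [[0, 0, -0.18], [0, 0, 0], 0], [[0, 0, -0.18], [0, 0, 0], 0], [[0, 0, -0.18], [0, 0, 0], 0], [[0, 0, -0.18], [0, 0, 0], 0]])

```text
time: 5.92
eef_pos: [0.5121, 0.1291, 0.1544]
tcp_rot: [0.836, 0.549, 0.0, 0.0]
contact_force: [-0.8, 0.5, -0.5]
opening: -0.002
finger_force: 0.0
```

>>> drive_tool(moves=[[[0, 0, -0.06], [0, 0, 0], 0], [[0, 0, 0], [0, 0, 0], 0]])

```text
time: 6.18
eef_pos: [0.5119, 0.1292, 0.1544]
tcp_rot: [0.821, 0.571, 0.0, 0.0]
contact_force: [-1.1, -0.2, -0.7]
opening: -0.001
finger_force: 0.0
```

>>> drive_tool(moves=[[[0, 0, 0], [0, 0, 0.045], 0], [[0, 0, 0], [0, 0, 0.045], 0], [[0, 0, 0], [0, 0, 0], 0], [[0, 0, 0], [0.01, 0, 0], 0], [[0, 0, 0], [0.007, 0, 0], 0]])

```text
time: 6.8
eef_pos: [0.5195, 0.1468, 0.067]
tcp_rot: [0.821, 0.572, 0.002, 0.001]
contact_force: [-0.3, -0.4, -0.0]
opening: 0.002
finger_force: 0.0
```

>>> drive_tool(moves=[[[0, 0, 0.13], [0.008, -0.002, 0], 0], [[0, 0, 0.13], [0.008, -0.002, 0], 0], [[0, 0, 0.13], [0.008, -0.002, 0], 0], [[0, 0, 0.13], [0.008, -0.002, 0], 0], [[0, 0, 0.13], [0.008, -0.002, 0], 0]])

```text
time: 7.42
eef_pos: [0.5331, 0.1848, 0.0664]
tcp_rot: [0.961, 0.278, 0.002, 0.0]
contact_force: [-1.0, -0.7, 0.3]
opening: -0.002
finger_force: 0.3
```

```bash
python3 g.py pics/s5.png|head -1; python3 - <<'E'
from h import *
p=np.array(ctrl.get_state()["eef_pos"][:2])-[.581,.143];print(np.hypot(*p),np.degrees(np.arctan2(p[1],p[0]))%360)
E
```

```text
r 0.1297915362048209 ang 108.52455040389192 toolx 32.12218232347865
0.06345232538704171 138.11067787476878
```

View pics/s5.png

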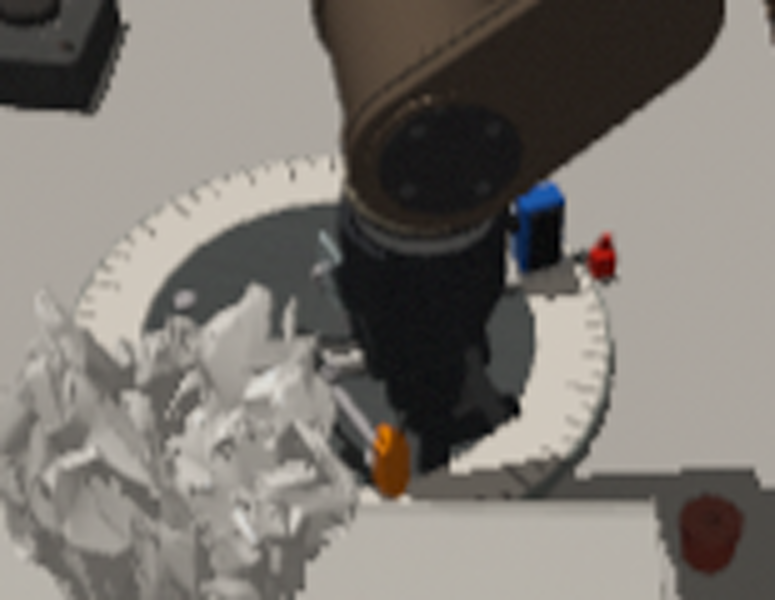

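The lever is about half open, with the handle at (390,460) and the finger behind it, and the detector is still lined up. Continuing.

>>> drive_tool(moves=[[[0, 0, 0.13], [0.008, -0.002, 0], 0], [[0, 0, 0.13], [0.008, -0.002, 0], 0], [[0, 0, 0.13], [0.008, -0.002, 0], 0], [[0, 0, 0.13], [0.008, -0.002, 0], 0]])

```text
time: 7.98
eef_pos: [0.5593, 0.2034, 0.0659]
tcp_rot: [1.0, 0.022, 0.001, -0.0]
contact_force: [-0.5, -1.6, 0.0]
opening: 0.001
finger_force: 0.3
```

>>> drive_tool(moves=[[[0, 0, 0.06], [0.004, -0.001, 0], 0], [[0, 0, 0], [0, 0, 0], 0]])

```text
time: 8.22
eef_pos: [0.563, 0.2045, 0.0657]
tcp_rot: [1.0, -0.005, 0.001, -0.0]
contact_force: [-1.9, -0.2, 1.4]
opening: 0.002
finger_force: 0.5
```

```bash
python3 - <<'E'
from h import *
s=ctrl.get_state();p=np.array(s["eef_pos"][:2])-[.581,.143];print(np.hypot(*p),np.degrees(np.arctan2(p[1],p[0]))%360,s["contact_force"])
E
```

```text
0.06411260917576915 106.35023097208641 [-1.87775606 -0.17369531  1.37829429]
```

>>> drive_tool(moves=[[[0, 0, 0], [0.004, 0, 0], 0], [[0, 0, 0], [0, 0, 0], 0]])

```text
time: 8.48
eef_pos: [0.5633, 0.2044, 0.0651]
tcp_rot: [1.0, -0.006, -0.005, 0.0]
contact_force: [-11.8, 0.9, 10.0]
opening: 0.002
finger_force: 5.9
```

>>> drive_tool(moves=[[[0, 0, 0], [0.003, 0, 0], 0], [[0, 0, 0], [0, 0, 0], 0]])

```text
time: 8.72
eef_pos: [0.5635, 0.2044, 0.065]
tcp_rot: [1.0, -0.005, -0.009, 0.001]
contact_force: [-20.1, -0.0, 15.4]
opening: 0.005
finger_force: 10.1
```

The force rises without movement, so the lever is at its stop. Backing off, lifting, and checking.

>>> drive_tool(moves=[[[0, 0, 0], [-0.012, 0, 0], 0], [[0, 0, 0], [-0.02, 0, 0], 0], [[0, 0, 0], [0, 0, -0.06], 0], [[0, 0, 0], [0, 0, -0.06], 0], [[0, 0, 0], [-0.04, 0, -0.04], 0]])

```text
time: 9.35
eef_pos: [0.5001, 0.2049, 0.2291]
tcp_rot: [1.0, -0.006, 0.004, -0.001]
contact_force: [-0.7, 0.7, 1.5]
opening: 0.003
finger_force: 0.0
```

>>> drive_tool(moves=[[[0, 0, 0], [-0.03, 0.04, -0.03], 0], [[0, 0, 0], [0, 0.06, 0], 0], [[0, 0, 0], [0, 0.06, 0], 0], [[0, 0, 0], [0, 0.06, 0], 0], [[0, 0, 0], [0, 0.06, 0], 0]])

```text
time: 9.98
eef_pos: [0.4637, -0.0767, 0.2552]
tcp_rot: [1.0, -0.006, 0.002, 0.001]
contact_force: [0.5, 0.1, -0.4]
opening: -0.0
finger_force: 0.0
```

```bash
python3 - <<'E'
from h import *
c=ctrl.read_camera("top"); s=ctrl.read_camera("side")
a=cv2.resize(c["image"][115:245,165:295],(390,390),interpolation=cv2.INTER_CUBIC)
b=cv2.resize(s["image"][165:295,190:320],(390,390),interpolation=cv2.INTER_CUBIC)
cv2.imwrite("pics/f.png",np.hstack([a,b])[...,::-1])
E
```

```text
(no output)
```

View pics/f.png

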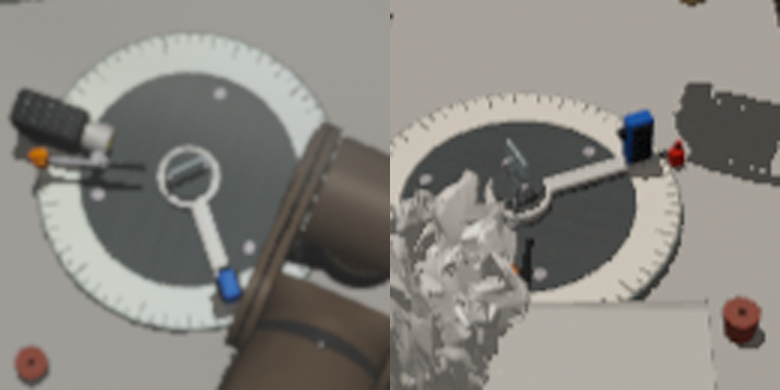

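The shutter lever lies alongside the housing (handle (38,157), pin (100,160), about 87° in world), so it is fully open. The pointer meets the flag at (665,155), and the arm is clear of everything.

```bash
python3 -c "
from plant import ctrl
print(ctrl.sign_off())"
```

```text
the job is handed in; nothing more can be done
None
```

The detector arm's pointer is lined up with the red flag, the shutter lever was then pushed back to its stop, and the job is handed in with the robot clear; the sign-off gave no verdict, so this rests on my last camera check.

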